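# Make up two plumbing kits from the loose stock

## Robot

A 6-joint arm with a two-finger parallel gripper is mounted at the origin on a cart in front of the work surface, level with it; the furniture and walls round the work are solid. World frame = base frame: x ahead of the robot, y to its left, z up, the work surface at z = 0. Lengths are in m, angles in degrees, forces in N, time in s.
With the tool pointing down it reaches from about 0.4 to 0.925 m from the base axis. Payload 12.5 kg.
Tool frame: the origin (TCP) lies on the centre line of the jaws, within the pads' length; the fingertips stand 19 mm ahead of it and the grasp point (between the pads) is the TCP; z points along the fingers, y is the line along which they close (so a half turn about z gives the same grasp; the last joint's range is limited). The gripper opens to 95 mm and grips with 3 to 60 N. Pads are 20 mm wide; open, the fingers measure 119 mm over their backs; the gripper's body (75 mm by 180 mm) begins 59 mm behind the grasp point.
Start: joints at [70.898, 28.126, 89.318, -0, 62.55, -6.05], TCP at [0.141, 0.609, 0.209] pointing down, gripper open.
Joint ranges: [-177.58, 177.58], [-47.91, 125.51], [2.72, 160], [-65.01, 245.01], [3.68, 167.84], [-153.87, 153.87]. Speed limits (degrees/s): [127.2, 127.2, 159.86, 180, 180, 180].

## Interface

Orientations are given as a 3x3 rotation matrix whose columns are the frame's x, y, z axes.
In Python, from rig import manip, viewer gives the robot as it stands. The module is installed in compiled form; this text tells all that it offers.
- The arm moves only by the shell command python3 -m inch 'ROWS' [OPENING]. ROWS is JSON, a list of rows, each a list of 4 numbers: the shift along the tool's x, y, z in mm, then the turn about the tool's z in degrees. In form: [[x, y, z, twist], ...]. A call has exactly 5 rows; each row is the pose to reach, as a shift and turn from the pose commanded when the call began, along the tool's axes at that moment; what a row does not reach only later rows make up. A row lasts 1/10 s, in which the tool goes at most 50 mm and 8.59 degrees, less where a joint would pass 70% of its speed; a pose out of reach is approached as far as the arm can. A call with a gripper value outside its range is refused whole. OPENING is the closure, from -1 (fully open) to 1 (shut), set as the call begins (- or left out, the last holds). The fingers move at their own pace and stop on an object; the grip force is fixed at half the most. Time passes only in rows, so rows that repeat a pose let the fingers close, or fill a call up. It gives the time, the measured TCP pose, the force, the opening and the grip force at its end, in the units of the state.
- manip.get_state(): the state, without advancing time (a new reading comes with each control period).
- viewer.read_camera(name): name is "scene" or "top" or "wrist"; returns (picture, depth): 384x512x3 uint8, red, green, blue; 384x512 float32, m along the optical axis (not along the pixel's ray), 0 where there is no reading.
- viewer.camera_params(name): a dict with "K" (3x3 intrinsics, pixels), "k1" (the pictures are not rectified: a ray, as slopes to the right and down, at radius r is drawn at 1 + k1 r^2 times it, then the intrinsics apply), "extrinsics" (4x4, takes a point from camera to world coordinates); the wrist camera has in their place "T_tool_cam" (4x4, takes a point from camera to tool coordinates, whose origin is the TCP and whose axes are the flange's). Camera axes: x right, y down, z forward; pixel columns grow to the right and rows downward; lengths in m; the calibration is good to about 2 mm. A picture is of the moment at which its call begins: read the wrist's pose just before it. camera_params takes no time and is no camera call.
- manip.close_job(): hands the job in; it is judged then, once.
Trained networks look in the newest picture that a camera, given by its name, has taken for a name from the list of things; names that differ only in an ending like _2 or _b are one class to them, and where a whole thing is asked for, a point or a joint stands for the part that bears it (a point fixed in the world has none). Each returns a list of dicts, best first, with "conf" (0 to 1); they miss things now and then, are a little off and sometimes report something else, mostly with a low value. They report only what shows in the picture. A call takes as long as a camera call. They do not tell look-alikes from the thing itself.
- viewer.boxes_of(camera, query): "point" ([x, y, z] in m, in world coordinates, good to about 4 mm: the middle of the surface that is visible of it).
- viewer.spot_point(camera, query): "point" ([x, y, z] in m, in world coordinates, good to about 4 mm: a listed point, or the origin of a listed thing).
The state is a dict: "time_s": time; "joint_positions": joint angles; "joint_vel": joint speeds; "joint_efforts": joint torques, N m; "eef_pos": TCP position; "orientation": TCP orientation; "wrist_force": force on the tool from outside, world axes, zero at the start; "moment": the same for the moment, N m; "width": finger opening in m; "gripper_force": force on a finger pad.
Only numpy, scipy, OpenCV 4.12 (cv2) and the standard library are available. Lean on these libraries where they do the work, as an engineer would, in place of code of your own. Each camera call takes 0.05 s, during which the arm holds its last target. There are 200 camera calls.

## Task

Make up two kits from the fittings lying loose on the bench between the two trays: the blue tray gets one brass hex nipple, the brass tee and the white tape reel, the yellow tray gets the other brass nipple and the silver quick coupler. In each tray the nipple stands upright in the small compartment, and the other things go one to each large compartment, the coupler standing upright, the tee and the reel lying flat on the tray's floor. Leave the bush and the elbow where they are.

Things in the scene. Friction and masses are not known exactly. Their poses are not given: they have to be found in the camera images.
- blue_tray: blue open kit tray, 244 mm long, three compartments in a row along x: the small one (60 mm long inside) centred at x = 0, two large ones (84 mm) at x = -76 and +76 mm, all at y = 0. Fixed. Origin: centre of its underside; x along its length, y across, z up. Walls and floor 4 mm thick; outer walls 22 mm, cross walls 20 mm high; 120 mm wide, compartments 112 mm wide inside.
- yellow_tray: yellow open kit tray, 156 mm long, two compartments in a row along x: the small one (60 mm long inside) centred at x = -44 mm, the large one (84 mm) at x = +32 mm, both at y = 0. Fixed. Origin: centre of its underside; x along its length, y across, z up. Walls and floor 4 mm thick; outer walls 22 mm, cross walls 20 mm high; 120 mm wide, compartments 112 mm wide inside.
- nipple_1_center (a point): brass hex nipple (short threaded pipe piece), standing upright, 40 mm tall; hexagon 26 mm across flats (along x) by 30 mm, 14 to 26 mm above its foot; threads 20 mm (below) and 16 mm (above) in diameter; the two nipples are alike and interchangeable. Point: its centre, half-way up; z along its length, up
- nipple_2_center (a point): brass hex nipple (short threaded pipe piece), standing upright, 40 mm tall; hexagon 26 mm across flats (along x) by 30 mm, 14 to 26 mm above its foot; threads 20 mm (below) and 16 mm (above) in diameter; the two nipples are alike and interchangeable. Point: its centre, half-way up; z along its length, up
- tee_center (a point): brass tee fitting lying flat, 25 mm thick: a straight run 56 mm long along its y, on the -x side, and a branch pointing to +x; 46 mm over all along x (back of the run at -23 mm, flat end of the branch at +23 mm), can be gripped along x over this point. Point: its centre, 12.5 mm above its underside; z up
- reel_center (a point): white reel of thread-seal tape lying flat, a disc 55 mm in diameter and 15 mm thick. Point: its centre, 7.5 mm above its underside; z along its axis, up
- coupler_center (a point): plated (silver-grey) hydraulic quick coupler standing upright on its hexagon foot, 62 mm tall; round sleeve 27 mm in diameter from 18 mm above its foot to the top, hexagon 26 by 30 mm below. Point: its centre, 31 mm above its foot; z along its length, up
- bush_center (a point): light-grey turned steel bush (short thick tube with a collar), 37 mm in diameter and 35 mm tall, not wanted in a kit. Point: its centre, half-way up
- elbow_center (a point): grey zinc elbow pipe fitting lying on its side, 55 by 74 by 24 mm, not wanted in a kit. Point: middle of its outline, 12 mm above its underside
Mind the look-alikes: they are no part of the job. There is more than one size of the part that bears coupler_center; the job needs the largest. What is shaped like the part that bears nipple_2_center but purple or turquoise is not meant.

How it is judged (in metres and radians):
At the end, for the whole second after the job is handed in: One nipple upright in each tray's small compartment; tee and reel flat, one per large blue compartment; coupler upright in the large yellow one; all on the floor (within 6 mm), centres within 22 (small) or 30 mm along, 46 mm across, tilt under 0.2 rad, at rest; bush, elbow moved under 30 mm ((((x of nipple_1_center in the frame of blue_tray between -0.022 and 0.022 m and y of nipple_1_center in the frame of blue_tray between -0.046 and 0.046 m and z of nipple_1_center in the frame of blue_tray between 0.018 and 0.03 m) and (x of nipple_2_center in the frame of yellow_tray between -0.066 and -0.022 m and y of nipple_2_center in the frame of yellow_tray between -0.046 and 0.046 m and z of nipple_2_center in the frame of yellow_tray between 0.018 and 0.03 m)) or ((x of nipple_2_center in the frame of blue_tray between -0.022 and 0.022 m and y of nipple_2_center in the frame of blue_tray between -0.046 and 0.046 m and z of nipple_2_center in the frame of blue_tray between 0.018 and 0.03 m) and (x of nipple_1_center in the frame of yellow_tray between -0.066 and -0.022 m and y of nipple_1_center in the frame of yellow_tray between -0.046 and 0.046 m and z of nipple_1_center in the frame of yellow_tray between 0.018 and 0.03 m))) and (((x of tee_center in the frame of blue_tray between -0.106 and -0.046 m and y of tee_center in the frame of blue_tray between -0.046 and 0.046 m and z of tee_center in the frame of blue_tray between 0.0105 and 0.0225 m) and (x of reel_center in the frame of blue_tray between 0.046 and 0.106 m and y of reel_center in the frame of blue_tray between -0.046 and 0.046 m and z of reel_center in the frame of blue_tray between 0.0055 and 0.0175 m)) or ((x of reel_center in the frame of blue_tray between -0.106 and -0.046 m and y of reel_center in the frame of blue_tray between -0.046 and 0.046 m and z of reel_center in the frame of blue_tray between 0.0055 and 0.0175 m) and (x of tee_center in the frame of blue_tray between 0.046 and 0.106 m and y of tee_center in the frame of blue_tray between -0.046 and 0.046 m and z of tee_center in the frame of blue_tray between 0.0105 and 0.0225 m))) and x of coupler_center in the frame of yellow_tray between 0.002 and 0.062 m and y of coupler_center in the frame of yellow_tray between -0.046 and 0.046 m and z of coupler_center in the frame of yellow_tray between 0.029 and 0.041 m and angle between each of tee_center, nipple_1_center, nipple_2_center, reel_center, coupler_center's own z axis and vertical below 0.2 rad and linear speed of each of tee, nipple_1, nipple_2, reel, coupler below 0.01 m/s and distance of each of bush_center, elbow_center from where it was at the start of the episode below 0.03 m); the robot touches nothing.
It fails at once if the bush is moved more than 30 mm (distance of bush_center from where it was at the start of the episode above 0.03 m).
It fails at once if the elbow is moved more than 30 mm (distance of elbow_center from where it was at the start of the episode above 0.03 m).
It also fails if it takes over 118 s, if anything falls off the work surface, if the arm or the gripper's body presses on something with over 40 N, if the wrist force passes 120 N, or if a joint passes its speed limit or range.

## Working session

There is one attempt and no reset: what is moved stays moved. The work goes in short steps, Python scripts to look and compute and a shell command to move; the robot and the scene stay as the last step left them, time stands still between calls to the robot, and variables do not carry over. Pictures are saved under pics/ and viewed, at most 14 in all, crops included, and the job is handed in when it is done.

```bash
mkdir -p pics; cat > h.py <<'E'
import numpy as np,cv2
from rig import manip,viewer
def snap(c,f):
    im,d=viewer.read_camera(c); cv2.imwrite('pics/'+f,im[:,:,::-1]); np.save('/tmp/'+c+'.npy',d); np.save('/tmp/'+c+'_im.npy',im); return im,d
def T(c):
    p=viewer.camera_params(c)
    if c!='wrist': return p,np.array(p['extrinsics'])
    s=manip.get_state();M=np.eye(4);M[:3,:3]=s['orientation'];M[:3,3]=s['eef_pos'];return p,M@np.array(p['T_tool_cam'])
def cloud(c,d):
    p,E=T(c);K=np.array(p['K']);k=p['k1'];h,w=d.shape
    u,v=np.meshgrid(np.arange(w),np.arange(h));X=(u-K[0,2])/K[0,0];Y=(v-K[1,2])/K[1,1];x,y=X,Y
    for _ in range(8): s=1+k*(x*x+y*y);x,y=X/s,Y/s
    P=np.stack([x*d,y*d,d],-1);return P@E[:3,:3].T+E[:3,3]
E
python3 - <<'E'
from h import *
im,d=snap('top','t1.png');im2,d2=snap('scene','s1.png')
for q in ['blue_tray','yellow_tray','nipple_1_center','tee_center','reel_center','coupler_center','bush_center','elbow_center']:
    for r in viewer.spot_point('top',q): print(q,np.round(r['point'],3),round(r['conf'],2))
s=manip.get_state();print(np.round(s['orientation'],3),s['time_s'],s['width']);print(viewer.camera_params('top'))
E
```

```text
blue_tray [ 0.489 -0.322  0.001] 0.7
yellow_tray [ 0.508  0.237 -0.001] 0.83
nipple_1_center [ 0.558 -0.162  0.02 ] 0.41
tee_center [ 0.442 -0.048  0.01 ] 0.81
reel_center [ 0.664 -0.17   0.004] 0.83
coupler_center [0.663 0.079 0.033] 0.67
coupler_center [0.644 0.014 0.028] 0.6
bush_center [ 0.439 -0.18   0.017] 0.65
elbow_center [0.439 0.092 0.01 ] 0.8
[[-0.974  0.226  0.   ]
 [ 0.226  0.974 -0.   ]
 [-0.    -0.    -1.   ]] 0.5 0.09506430555110933
{'K': array([[411.8386408 ,   0.        , 251.52337232],
       [  0.        , 411.8386408 , 196.84220398],
       [  0.        ,   0.        ,   1.        ]]), 'k1': -0.06860111853961309, 'extrinsics': array([[ 0.01313264, -0.985721  ,  0.16787386,  0.40441758],
       [-0.99987366, -0.01444929, -0.00662397, -0.04275705],
       [ 0.00895504, -0.16776567, -0.98578623,  1.11109661],
       [ 0.        ,  0.        ,  0.        ,  1.        ]])}
```

View pics/t1.png

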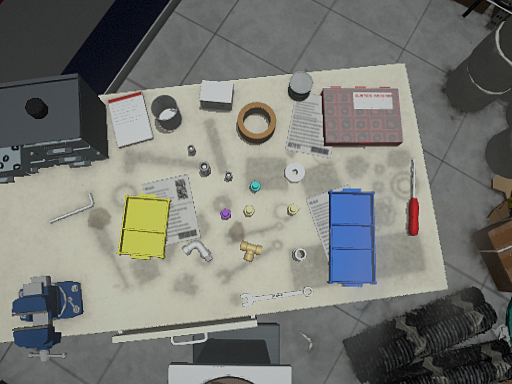

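View pics/s1.png

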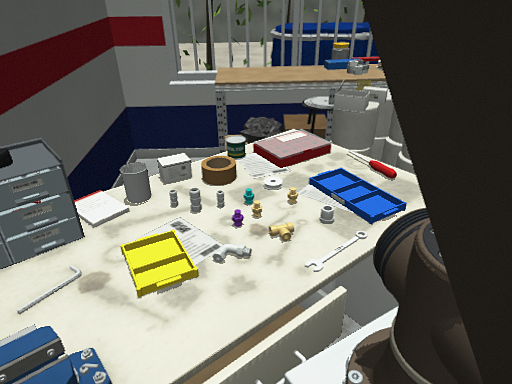

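The top picture shows the blue tray at about (352,237) and the yellow at (145,227). The brass nipples are at (249,211) and (292,210), the tee at (251,251) and the reel at (294,173). Three silver couplers stand at (192,150), (204,169) and (228,176), and the purple and turquoise decoys at (225,214) and (255,186). Next I measure from depth.

```bash
python3 - <<'E'
from h import *
im=np.load('/tmp/top_im.npy');d=np.load('/tmp/top.npy');P=cloud('top',d)
m=((P[...,2]>0.007)&(P[...,0]>.35)&(P[...,0]<.76)&(P[...,1]>-.42)&(P[...,1]<.36)&(d>0)).astype(np.uint8)
n,l,s,c=cv2.connectedComponentsWithStats(m,connectivity=4)
for i in range(1,n):
    if s[i,4]<15: continue
    q=P[l==i]; t=q[q[:,2]>np.percentile(q[:,2],95)-.006]
    print(np.round(c[i]),s[i,4],'mean',np.round(q.mean(0),3),'top',np.round(t.mean(0),3),'min',np.round(q.min(0),3),'max',np.round(q.max(0),3),im[l==i].mean(0).astype(int), 'rect',[np.round(a,3) for a in cv2.minAreaRect(q[:,:2].astype(np.float32))])
cv2.imwrite('pics/t1c.png',cv2.resize(im[130:295,115:385,::-1],None,fx=2.9,fy=2.9,interpolation=cv2.INTER_CUBIC))
E
```

```text
[ 92. 136.] 804 mean [0.722 0.355 0.119] top [0.729 0.355 0.203] min [0.686 0.349 0.007] max [0.76  0.36  0.209] [41 43 43] rect [array([0.723, 0.354]), array([0.074, 0.011]), np.float64(0.066)]
[256. 137.] 203 mean [ 0.752 -0.059  0.038] top [ 0.754 -0.06   0.049] min [ 0.745 -0.095  0.007] max [ 0.76  -0.025  0.054] [102  83  58] rect [array([ 0.753, -0.06 ]), array([0.014, 0.07 ]), np.float64(0.159)]
[131. 140.] 277 mean [0.748 0.289 0.013] top [0.748 0.289 0.013] min [0.727 0.227 0.007] max [0.759 0.334 0.021] [171 174 173] rect [array([0.743, 0.28 ]), array([0.032, 0.107]), np.float64(0.945)]
[354. 141.] 575 mean [ 0.749 -0.329  0.033] top [ 0.751 -0.33   0.038] min [ 0.74  -0.419  0.007] max [ 0.76  -0.249  0.046] [108  90  89] rect [array([ 0.75 , -0.334]), array([0.17, 0.02]), np.float64(89.888)]
[191. 149.] 67 mean [0.717 0.116 0.033] top [0.719 0.117 0.043] min [0.709 0.108 0.007] max [0.729 0.126 0.048] [108 110 108] rect [array([0.718, 0.116]), array([0.018, 0.019]), np.float64(56.529)]
[204. 168.] 128 mean [0.662 0.076 0.048] top [0.665 0.077 0.061] min [0.651 0.064 0.00
[... 1689 characters left out ...]
159] rect [array([0.544, 0.019]), array([0.025, 0.026]), np.float64(47.025)]
[197. 249.] 295 mean [0.448 0.091 0.02 ] top [0.448 0.092 0.023] min [0.418 0.052 0.007] max [0.473 0.132 0.028] [156 160 158] rect [array([0.449, 0.089]), array([0.084, 0.044]), np.float64(72.753)]
[250. 250.] 265 mean [ 0.449 -0.048  0.022] top [ 0.448 -0.048  0.024] min [ 0.422 -0.08   0.011] max [ 0.472 -0.021  0.031] [165 150 105] rect [array([ 0.445, -0.048]), array([0.056, 0.045]), np.float64(76.166)]
[299. 254.] 115 mean [ 0.44  -0.177  0.026] top [ 0.441 -0.179  0.035] min [ 0.424 -0.194  0.008] max [ 0.458 -0.162  0.041] [149 151 150] rect [array([ 0.441, -0.178]), array([0.034, 0.032]), np.float64(0.697)]
```

View pics/t1c.png

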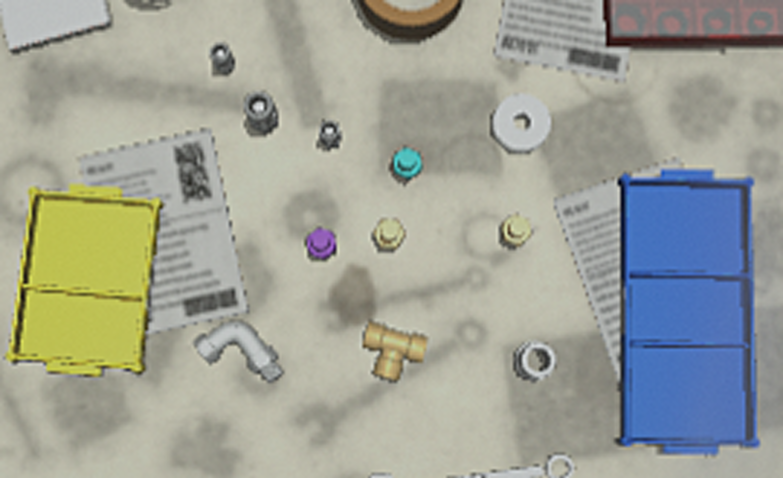

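The crop confirms it. The tallest coupler (62 mm) is at crop (260,112), world (0.664, 0.077). The tee's branch points toward the robot, and the yellow tray's small compartment is on the robot side. First I square the tool to the world axes and head for the coupler.

```bash
python3 -m inch '[[-42,-27,0,-6],[-84,-54,0,-13.06],[-126,-80,0,-13.06],[-168,-107,0,-13.06],[-210,-134,0,-13.06]]' -0.15
python3 -m inch '[[-34,-35,0,0],[-68,-70,0,0],[-102,-105,0,0],[-136,-140,0,0],[-170,-175,0,0]]'
```

```text
time_s: 1.0
eef_pos: [0.3165, 0.4294, 0.2096]
orientation: [[-1.0, -0.0, 0.0], [-0.0, 1.0, 0.0], [-0.0, 0.0, -1.0]]
wrist_force: [0.9, 0.7, -0.5]
width: 0.0606
gripper_force: 0.0
time_s: 1.5
eef_pos: [0.4867, 0.2543, 0.2096]
orientation: [[-1.0, -0.0, 0.0], [-0.0, 1.0, 0.0], [-0.0, 0.0, -1.0]]
wrist_force: [-0.1, 0.6, -0.4]
width: 0.0546
gripper_force: 0.0
```

```bash
python3 -m inch '[[-35,-35,0,0],[-70,-70,0,0],[-105,-105,0,0],[-140,-140,0,0],[-177,-177,0,0]]'
python3 -m inch '[[0,0,20,0],[0,0,40,0],[0,0,50,0],[0,0,50,0],[0,0,50,0]]'
python3 - <<'E'
from h import *
im,d=snap('wrist','w1.png');P=cloud('wrist',d)
m=((P[...,2]>0.03)&(P[...,2]<.075)&(d>0)).astype(np.uint8)
n,l,s,c=cv2.connectedComponentsWithStats(m,connectivity=4)
for i in range(1,n):
    if s[i,4]<50: continue
    q=P[l==i]; t=q[q[:,2]>np.percentile(q[:,2],95)-.004];r=cv2.minEnclosingCircle(t[:,:2].astype(np.float32))
    print(np.round(c[i]),s[i,4],'top',np.round(t.mean(0),3),np.round(r[0],3),round(r[1],3))
print(manip.get_state()['eef_pos'])
E
```

```text
time_s: 2.0
eef_pos: [0.6621, 0.0789, 0.2094]
orientation: [[-1.0, 0.0, 0.0], [0.0, 1.0, 0.0], [-0.0, 0.0, -1.0]]
wrist_force: [1.1, 1.3, 0.9]
width: 0.0546
gripper_force: 0.0
time_s: 2.5
eef_pos: [0.6611, 0.0809, 0.1601]
orientation: [[-1.0, -0.001, 0.001], [-0.001, 1.0, 0.0], [-0.001, 0.0, -1.0]]
wrist_force: [-0.3, -0.1, 0.3]
width: 0.0547
gripper_force: 0.0
[185.  49.] 347 top [0.543 0.017 0.04 ] [0.543 0.017] 0.008
[114.  63.] 379 top [ 0.553 -0.045  0.04 ] [ 0.553 -0.045] 0.008
[105. 140.] 337 top [ 0.62 -0.06  0.04] [ 0.62 -0.06] 0.008
[185. 168.] 361 top [0.645 0.012 0.043] [0.646 0.012] 0.009
[254. 189.] 919 top [0.663 0.075 0.061] [0.663 0.075] 0.013
[296. 241.] 354 top [0.717 0.115 0.043] [0.719 0.114] 0.009
[328. 334.] 109 top [0.81  0.149 0.072] [0.812 0.149] 0.008
[231. 345.] 882 top [0.842 0.04  0.045] [0.844 0.046] 0.037
[0.66122523 0.08094303 0.16045429]
```

View pics/w1.png

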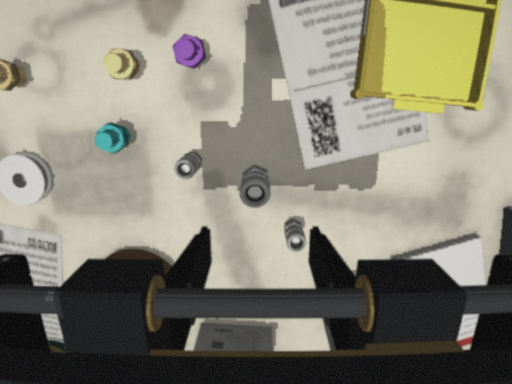

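The wrist picture has the coupler at (254,189), nearly centred between the fingers. Wrist depth agrees with the top view within 2 mm, so I descend and grip.

```bash
python3 -m inch '[[-2,-5,20,0],[-2,-5,55,0],[-2,-5,90,0],[-2,-5,110,0],[-2,-5,116,0]]'
python3 -m inch '[[0,0,0,0],[0,0,0,0],[0,0,0,0],[0,0,0,0],[0,0,0,0]]' 1
python3 -m inch '[[0,0,0,0],[0,0,-10,0],[0,0,-40,0],[0,0,-80,0],[0,0,-100,0]]'
```

```text
time_s: 3.05
eef_pos: [0.6623, 0.0758, 0.0421]
orientation: [[-1.0, -0.001, -0.002], [-0.001, 1.0, 0.0], [0.002, 0.0, -1.0]]
wrist_force: [0.5, 0.1, -0.1]
width: 0.0546
gripper_force: 0.0
time_s: 3.55
eef_pos: [0.6634, 0.0758, 0.0444]
orientation: [[-1.0, -0.0, 0.002], [-0.0, 1.0, 0.0], [-0.002, 0.0, -1.0]]
wrist_force: [-1.2, 1.8, 6.0]
width: 0.0263
gripper_force: 30.0
time_s: 4.05
eef_pos: [0.6635, 0.0756, 0.1468]
orientation: [[-1.0, -0.0, 0.003], [-0.0, 1.0, 0.0], [-0.003, 0.0, -1.0]]
wrist_force: [-0.8, -0.5, -1.9]
width: 0.0262
gripper_force: 30.0
```

```bash
python3 -m inch '[[22,29,0,0],[50,64,0,0],[80,103,0,0],[108,140,0,0],[123,159,0,0]]'
python3 -m inch '[[0,0,0,0],[0,0,20,0],[0,0,50,0],[0,0,70,0],[0,0,80,0]]'
python3 -m inch '[[0,0,4,0],[0,0,8,0],[0,0,12,0],[0,0,15,0],[0,0,15,0]]'
```

```text
time_s: 4.55
eef_pos: [0.5373, 0.2368, 0.1438]
orientation: [[-1.0, -0.002, -0.001], [-0.002, 1.0, 0.0], [0.001, 0.0, -1.0]]
wrist_force: [0.1, 1.0, -2.2]
width: 0.0266
gripper_force: 30.0
time_s: 5.05
eef_pos: [0.5396, 0.2337, 0.0618]
orientation: [[-1.0, 0.0, -0.002], [0.0, 1.0, -0.001], [0.002, -0.001, -1.0]]
wrist_force: [-0.3, -0.4, -2.9]
width: 0.0262
gripper_force: 30.0
time_s: 5.55
eef_pos: [0.54, 0.2347, 0.0486]
orientation: [[-1.0, -0.0, 0.001], [-0.0, 1.0, 0.0], [-0.001, 0.0, -1.0]]
wrist_force: [0.6, 0.6, -4.3]
width: 0.0259
gripper_force: 30.0
```

```bash
python3 -m inch '[[0,0,1,0],[0,0,1,0],[0,0,1,0],[0,0,1,0],[0,0,1,0]]' -0.2
python3 -m inch '[[0,0,-5,0],[0,0,-20,0],[0,0,-55,0],[0,0,-90,0],[0,0,-100,0]]'
python3 -m inch '[[-2,-40,0,0],[-5,-90,0,0],[-7,-140,0,0],[-10,-190,0,0],[-12,-240,0,0]]'
python3 -m inch '[[-1,-20,0,0],[-2,-39,10,0],[-2,-39,40,0],[-2,-39,60,0],[-2,-39,60,0]]'
```

```text
time_s: 6.05
eef_pos: [0.5399, 0.2346, 0.0475]
orientation: [[-1.0, -0.0, 0.0], [-0.0, 1.0, 0.0], [-0.0, 0.0, -1.0]]
wrist_force: [-0.3, -0.2, 0.2]
width: 0.0558
gripper_force: 0.0
time_s: 6.55
eef_pos: [0.541, 0.235, 0.1511]
orientation: [[-1.0, -0.0, 0.005], [-0.0, 1.0, 0.002], [-0.005, 0.002, -1.0]]
wrist_force: [-0.2, 0.7, -0.3]
width: 0.057
gripper_force: 0.0
time_s: 7.05
eef_pos: [0.5515, -0.007, 0.1472]
orientation: [[-1.0, -0.0, -0.0], [-0.0, 1.0, 0.0], [0.0, 0.0, -1.0]]
wrist_force: [0.9, -0.5, -0.0]
width: 0.0572
gripper_force: 0.0
time_s: 7.55
eef_pos: [0.5524, -0.0441, 0.085]
orientation: [[-1.0, 0.0, -0.005], [0.0, 1.0, 0.001], [0.005, 0.001, -1.0]]
wrist_force: [-1.0, 0.7, -0.8]
width: 0.0568
gripper_force: 0.0
```

```bash
python3 -m inch '[[0,0,15,0],[-1,0,35,0],[-1,0,55,0],[-1,0,63,0],[-1,0,63,0]]'
python3 -m inch '[[0,0,0,0],[0,0,0,0],[0,0,0,0],[0,0,0,0],[0,0,0,0]]' 1
python3 -m inch '[[0,0,0,0],[0,0,-10,0],[0,0,-40,0],[0,0,-80,0],[0,0,-100,0]]'
```

```text
time_s: 8.05
eef_pos: [0.5547, -0.044, 0.0242]
orientation: [[-1.0, -0.0, -0.001], [-0.0, 1.0, 0.0], [0.001, 0.0, -1.0]]
wrist_force: [-0.4, -0.9, 1.2]
width: 0.0571
gripper_force: 0.0
time_s: 8.55
eef_pos: [0.5549, -0.0441, 0.0246]
orientation: [[-1.0, -0.0, 0.0], [-0.0, 1.0, 0.0], [-0.0, 0.0, -1.0]]
wrist_force: [-0.1, 0.6, 0.6]
width: 0.0224
gripper_force: 0.0
time_s: 9.05
eef_pos: [0.5555, -0.0442, 0.1276]
orientation: [[-1.0, -0.0, 0.003], [-0.0, 1.0, -0.001], [-0.003, -0.001, -1.0]]
wrist_force: [0.3, 0.9, -0.9]
width: 0.0153
gripper_force: 30.0
```

```bash
python3 - <<'E'
from h import *
im,d=snap('wrist','w2.png');im2,d=snap('top','t2.png')
a=np.vstack([cv2.resize(im[160:384,120:400],None,fx=1.4,fy=1.4),cv2.resize(im2[140:270,180:320],(392,280))])
cv2.imwrite('pics/c2.png',a[:,:,::-1])
E
```

```text
(no output)
```

View pics/c2.png

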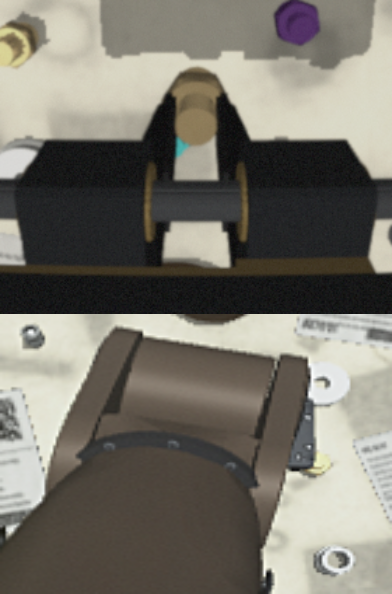

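The wrist crop shows the nipple held by its thin upper thread (about 16 mm wide), with the hexagon at (195,85) below the pads. I check its height and tilt from depth.

```bash
python3 - <<'E'
from h import *
d=np.load('/tmp/wrist.npy');im=np.load('/tmp/wrist_im.npy').astype(int);P=cloud('wrist',d)
e=np.array(manip.get_state()['eef_pos']);print(e)
u,v=np.meshgrid(np.arange(512),np.arange(384))
m=(im[...,0]-im[...,2]>25)&(v>200)&(v<268)&(u>235)&(u<290)&(d>0)
Q=(P-e)*1000
for r in range(200,268,4):
    k=m[r]; 
    if k.any(): print(r,np.where(k)[0][[0,-1]],np.round(np.median(Q[r][k],0),1),np.round(Q[r][k][:,1].min(),1),np.round(Q[r][k][:,1].max(),1))
E
```

```text
[ 0.55602707 -0.04434591  0.12761858]
208 [254 267] [-11.5  -0.4 -24.2] -6.7 5.8
212 [252 269] [-14.7  -0.2  -8.1] -5.4 4.5
216 [247 274] [-14.8  -0.4  -1.6] -8.1 7.2
220 [244 276] [-13.4  -0.7   1.1] -9.8 8.4
224 [242 278] [-11.1  -0.7   1.5] -10.8 9.4
228 [243 276] [-8.9 -1.   1.9] -10.2 8.2
232 [245 274] [-8.9 -1.   7.4] -8.7 6.8
236 [246 273] [-9.  -1.  12.8] -8.5 6.5
240 [246 273] [-7.7 -1.  15.1] -8.2 6.3
244 [245 274] [-5.6 -1.  15.6] -8.6 6.8
248 [245 274] [-3.3 -1.  15.5] -8.6 6.7
252 [245 274] [-0.9 -1.  15.3] -8.7 6.7
256 [246 273] [ 1.5 -1.  15.2] -8.1 6.8
260 [251 270] [ 3.8 -0.2 15.3] -5.5 4.6
264 [258 263] [ 6.9 -0.4 14.2] -1.8 2.2
```

The nipple is upright. Its top is 15.4 mm above the TCP, the same offset as when it stood on the bench, and its side is vertical. I place it in the yellow small compartment.

```bash
python3 -m inch '[[10,30,0,0],[25,75,0,0],[40,122,0,0],[55,170,0,0],[70,217,0,0]]'
python3 -m inch '[[10,32,0,0],[18,55,0,0],[22,67,0,0],[22,67,0,0],[22,67,0,0]]'
python3 -m inch '[[0,0,15,0],[0,0,40,0],[0,0,70,0],[0,0,84,0],[0,0,84,0]]'
python3 -m inch '[[0,0,3,0],[0,0,6,0],[0,0,10,0],[0,0,12,0],[0,0,12,0]]'
```

```text
time_s: 9.65
eef_pos: [0.4835, 0.1744, 0.1236]
orientation: [[-1.0, 0.0, -0.001], [0.0, 1.0, -0.0], [0.001, -0.0, -1.0]]
wrist_force: [0.9, -0.5, 0.0]
width: 0.0151
gripper_force: 30.0
time_s: 10.15
eef_pos: [0.4629, 0.2392, 0.124]
orientation: [[-1.0, -0.0, -0.001], [-0.0, 1.0, -0.0], [0.001, -0.0, -1.0]]
wrist_force: [0.0, 0.2, -0.7]
width: 0.0153
gripper_force: 30.0
time_s: 10.65
eef_pos: [0.4625, 0.2382, 0.0386]
orientation: [[-1.0, 0.002, -0.003], [0.002, 1.0, -0.001], [0.003, -0.001, -1.0]]
wrist_force: [-0.5, -0.2, -0.8]
width: 0.0156
gripper_force: 30.0
time_s: 11.15
eef_pos: [0.4629, 0.2399, 0.0285]
orientation: [[-1.0, -0.0, 0.0], [-0.0, 1.0, 0.0], [-0.0, 0.0, -1.0]]
wrist_force: [-0.0, 0.1, -0.7]
width: 0.0153
gripper_force: 30.0
```

```bash
python3 -m inch '[[0,0,0.5,0],[0,0,0.5,0],[0,0,0.5,0],[0,0,0.5,0],[0,0,0.5,0]]' -0.2
python3 -m inch '[[0,0,-3,0],[0,0,-15,0],[0,0,-50,0],[0,0,-90,0],[0,0,-110,0]]'
python3 -m inch '[[0,-10,-10,0],[0,-30,-30,0],[0,-30,-40,0],[0,-30,-40,0],[0,-30,-40,0]]'
python3 - <<'E'
from h import *
im,d=snap('wrist','w3.png')
E
```

```text
time_s: 11.65
eef_pos: [0.4628, 0.2399, 0.0279]
orientation: [[-1.0, -0.0, -0.0], [-0.0, 1.0, 0.0], [0.0, 0.0, -1.0]]
wrist_force: [-0.3, 0.6, 0.2]
width: 0.0501
gripper_force: 0.0
time_s: 12.15
eef_pos: [0.4635, 0.2401, 0.1416]
orientation: [[-1.0, -0.0, 0.004], [-0.0, 1.0, 0.001], [-0.004, 0.001, -1.0]]
wrist_force: [-0.5, -0.9, -0.2]
width: 0.0572
gripper_force: 0.0
time_s: 12.65
eef_pos: [0.4626, 0.2099, 0.1773]
orientation: [[-1.0, 0.0, -0.001], [0.0, 1.0, 0.0], [0.001, 0.0, -1.0]]
wrist_force: [-0.3, -0.6, -0.1]
width: 0.0567
gripper_force: 0.0
```

View pics/w3.png

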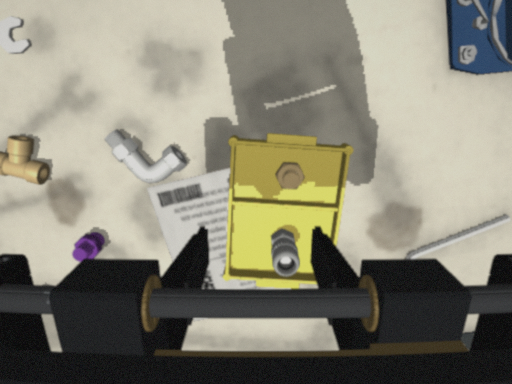

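Both parts stand upright in the yellow tray, the nipple at (290,175) and the coupler at (285,250). Next is nipple 1.

```bash
python3 -m inch '[[-10,-38,0,0],[-22,-86,0,0],[-34,-134,5,0],[-46,-182,10,0],[-58,-230,20,0]]'
python3 -m inch '[[-12,-45,0,0],[-24,-95,0,0],[-36,-135,10,0],[-38,-140,30,0],[-38,-140,60,0]]'
python3 -m inch '[[0,0,10,0],[0,0,10,0],[0,0,10,0],[0,0,10,0],[0,0,10,0]]'
```

```text
time_s: 13.2
eef_pos: [0.521, -0.0212, 0.1571]
orientation: [[-1.0, -0.001, -0.0], [-0.001, 1.0, 0.0], [0.0, 0.0, -1.0]]
wrist_force: [0.7, 0.9, -0.1]
width: 0.0571
gripper_force: 0.0
time_s: 13.7
eef_pos: [0.5594, -0.1612, 0.0968]
orientation: [[-1.0, 0.002, 0.001], [0.002, 1.0, -0.0], [-0.001, -0.0, -1.0]]
wrist_force: [0.4, 0.2, -0.3]
width: 0.0571
gripper_force: 0.0
time_s: 14.2
eef_pos: [0.5592, -0.1596, 0.089]
orientation: [[-1.0, -0.001, 0.002], [-0.001, 1.0, -0.001], [-0.002, -0.001, -1.0]]
wrist_force: [-0.0, 0.6, 0.7]
width: 0.0571
gripper_force: 0.0
```

```bash
python3 -m inch '[[0,0,15,0],[0,0,35,0],[0,0,55,0],[0,0,64,0],[0,0,64,0]]'
python3 -m inch '[[0,0,0,0],[0,0,0,0],[0,0,0,0],[0,0,0,0],[0,0,0,0]]' 1
python3 -m inch '[[0,0,0,0],[0,0,0,0],[0,0,0,0],[0,0,0,0],[0,0,0,0]]'
python3 -m inch '[[0,0,-5,0],[0,0,-20,0],[0,0,-50,0],[0,0,-80,0],[0,0,-80,0]]'
```

```text
time_s: 14.7
eef_pos: [0.5585, -0.1595, 0.0234]
orientation: [[-1.0, -0.0, -0.001], [-0.0, 1.0, 0.001], [0.001, 0.001, -1.0]]
wrist_force: [1.0, 0.4, 0.9]
width: 0.0573
gripper_force: 0.0
time_s: 15.2
eef_pos: [0.5589, -0.1597, 0.0242]
orientation: [[-1.0, -0.0, 0.001], [-0.0, 1.0, -0.0], [-0.001, -0.0, -1.0]]
wrist_force: [-0.5, 0.2, -0.2]
width: 0.0223
gripper_force: 0.0
time_s: 15.7
eef_pos: [0.5588, -0.1597, 0.024]
orientation: [[-1.0, -0.0, 0.0], [-0.0, 1.0, -0.0], [-0.0, -0.0, -1.0]]
wrist_force: [-0.7, -1.0, 3.1]
width: 0.0156
gripper_force: 29.9
time_s: 16.2
eef_pos: [0.5602, -0.1602, 0.1075]
orientation: [[-1.0, -0.0, 0.005], [-0.0, 1.0, -0.002], [-0.005, -0.002, -1.0]]
wrist_force: [0.1, -0.3, -0.8]
width: 0.0156
gripper_force: 29.9
```

```bash
python3 -m inch '[[13,-30,0,0],[32,-73,0,0],[50,-115,0,0],[65,-147,0,0],[71,-161,0,0]]'
python3 -m inch '[[0,0,5,0],[0,0,25,0],[0,0,50,0],[0,0,62,0],[0,0,65,0]]'
python3 -m inch '[[0,0,3,0],[0,0,6,0],[0,0,9,0],[0,0,11,0],[0,0,11,0]]'
```

```text
time_s: 16.7
eef_pos: [0.4862, -0.3229, 0.1032]
orientation: [[-1.0, 0.002, -0.001], [0.002, 1.0, 0.001], [0.001, 0.001, -1.0]]
wrist_force: [0.1, 0.3, -0.0]
width: 0.0152
gripper_force: 29.9
time_s: 17.2
eef_pos: [0.4876, -0.3192, 0.0373]
orientation: [[-1.0, -0.001, -0.002], [-0.001, 1.0, 0.002], [0.002, 0.002, -1.0]]
wrist_force: [0.1, -0.6, -0.4]
width: 0.0154
gripper_force: 29.9
time_s: 17.7
eef_pos: [0.4879, -0.3208, 0.0281]
orientation: [[-1.0, -0.0, 0.0], [-0.0, 1.0, -0.0], [-0.0, -0.0, -1.0]]
wrist_force: [0.2, 0.0, -0.4]
width: 0.0156
gripper_force: 29.9
```

```bash
python3 -m inch '[[0,0,0,0],[0,0,0,0],[0,0,0,0],[0,0,0,0],[0,0,0,0]]' -0.2
python3 -m inch '[[0,0,-3,0],[0,0,-15,0],[0,0,-50,0],[0,0,-80,0],[0,0,-100,0]]'
```

```text
time_s: 18.2
eef_pos: [0.4878, -0.3207, 0.0279]
orientation: [[-1.0, -0.0, 0.0], [-0.0, 1.0, 0.0], [-0.0, 0.0, -1.0]]
wrist_force: [-0.4, 0.1, 0.1]
width: 0.0503
gripper_force: 0.0
time_s: 18.7
eef_pos: [0.4882, -0.321, 0.1309]
orientation: [[-1.0, -0.0, 0.002], [-0.0, 1.0, -0.002], [-0.002, -0.002, -1.0]]
wrist_force: [-0.5, 0.3, -1.1]
width: 0.0568
gripper_force: 0.0
```

```bash
python3 -m inch '[[-30,26,0,0],[-68,60,0,0],[-106,93,0,0],[-144,126,0,0],[-176,154,0,0]]' -0.7
python3 -m inch '[[0,0,10,0],[0,0,40,0],[0,0,70,0],[0,0,85,0],[0,0,85,0]]'
python3 -m inch '[[0,0,5,0],[0,0,10,0],[0,0,15,0],[0,0,20,0],[0,0,21,0]]'
```

```text
time_s: 19.2
eef_pos: [0.6653, -0.1648, 0.1292]
orientation: [[-1.0, -0.001, 0.001], [-0.001, 1.0, -0.0], [-0.001, -0.0, -1.0]]
wrist_force: [0.4, -1.5, -0.4]
width: 0.0803
gripper_force: 0.0
time_s: 19.7
eef_pos: [0.6627, -0.1667, 0.0415]
orientation: [[-1.0, 0.0, -0.003], [0.0, 1.0, 0.001], [0.003, 0.001, -1.0]]
wrist_force: [-0.1, 1.2, 0.5]
width: 0.0808
gripper_force: 0.0
time_s: 20.2
eef_pos: [0.6636, -0.1666, 0.0214]
orientation: [[-1.0, -0.0, -0.0], [-0.0, 1.0, 0.0], [0.0, 0.0, -1.0]]
wrist_force: [-0.2, -0.2, -0.1]
width: 0.0808
gripper_force: 0.0
```

```bash
python3 -m inch '[[0,0,0,0],[0,0,0,0],[0,0,0,0],[0,0,0,0],[0,0,0,0]]' 1
python3 -m inch '[[0,0,0,0],[0,0,0,0],[0,0,0,0],[0,0,-5,0],[0,0,-15,0]]'
python3 -m inch '[[0,0,-10,0],[0,0,-35,0],[0,0,-60,0],[0,0,-70,0],[0,0,-70,0]]'
```

```text
time_s: 20.7
eef_pos: [0.6638, -0.1666, 0.022]
orientation: [[-1.0, -0.0, 0.0], [-0.0, 1.0, 0.0], [-0.0, 0.0, -1.0]]
wrist_force: [-0.3, 0.1, -0.2]
width: 0.046
gripper_force: 0.0
time_s: 21.2
eef_pos: [0.6634, -0.1666, 0.0368]
orientation: [[-1.0, -0.0, -0.001], [-0.0, 1.0, 0.001], [0.001, 0.001, -1.0]]
wrist_force: [-0.1, -0.2, -0.3]
width: 0.0061
gripper_force: 0.0
time_s: 21.7
eef_pos: [0.6644, -0.1669, 0.1089]
orientation: [[-1.0, -0.0, 0.003], [-0.0, 1.0, -0.001], [-0.003, -0.001, -1.0]]
wrist_force: [-0.2, -0.4, -0.1]
width: 0.0004
gripper_force: 0.0
```

The fingers closed above the reel without touching it, so the fingertips don't reach as far as stated. I measure where they really end from wrist depth.

```bash
python3 - <<'E'
from h import *
im,d=snap('wrist','w4.png');P=cloud('wrist',d)
e=np.array(manip.get_state()['eef_pos']);Q=(P-e)*1000
near=(d>0)&(np.abs(Q[...,1])<30)&(np.abs(Q[...,0])<30)&(Q[...,2]>-60)
print(e,near.sum())
vs,us=np.where(near)
for r in range(vs.min(),vs.max()+1,6):
    k=near[r]
    if k.any(): print(r,np.where(k)[0][[0,-1]],np.round(np.median(Q[r][k],0),1),im[r][k].mean(0).astype(int))
p=np.array(viewer.camera_params('wrist')['T_tool_cam']);print(np.round(p,3))
r=P[(P[...,2]>.01)&(P[...,2]<.025)&(np.hypot(P[...,0]-.664,P[...,1]+.167)<.04)];print(cv2.minEnclosingCircle(r[:,:2].astype(np.float32)),np.median(r[:,2]))
E
```

```text
[ 0.66381152 -0.1666804   0.10736196] 18081
226 [252 267] [-11.3  -1.    4.8] [144 140 128]
232 [251 268] [-11.1  -1.   12.7] [47 47 43]
238 [245 274] [-11.3  -1.   20.7] [38 38 36]
244 [243 276] [-11.4  -0.9  28. ] [36 35 33]
250 [241 278] [-11.2  -0.9  33.8] [32 32 31]
256 [239 280] [-11.2  -0.9  40. ] [30 29 28]
262 [254 265] [-10.2  -0.9  43.7] [39 39 36]
268 [254 265] [-10.2  -0.9  49. ] [43 43 40]
274 [254 265] [-10.4  -0.9  54.2] [43 42 39]
280 [257 262] [-10.   -0.9  58.1] [69 66 56]
286 [257 262] [-8.2 -0.9 59.6] [80 78 69]
292 [155 371] [-29.8  -0.8  97.1] [43 44 44]
298 [150 374] [-29.3  -0.3  99. ] [57 58 58]
304 [150 375] [-2.810e+01 -1.000e-01  1.002e+02] [68 68 66]
310 [150 374] [-2.660e+01 -1.000e-01  1.006e+02] [78 75 68]
316 [152 373] [-29.2  -0.4 106.3] [48 48 47]
322 [161 358] [-27.5  -0.9 106.5] [43 44 43]
328 [163 356] [-25.8  -0.8 106.5] [42 42 42]
334 [164 355] [-23.9  -0.8 106.5] [39 40 41]
340 [165 354] [-22.1  -2.5 106.6] [39 40 41]
346 [166 355] [-20.5  -0.3 106.9] [55 50 41]
352 [142 357] [-20.7  -3.3 109.2] [70 59 38]
358 [128 399] [-2.540e+01  1.000e-01  1.163e+02] [24 25 24]
364 [127 401] [-25.4   0.  118. ] [23 23 23]
370 [123 404] [-2.550e+01  1.000e-01  1.198e+02] [23 23 23]
376 [120 407] [-2.550e+01  1.000e-01  1.214e+02] [23 23 24]
382 [117 409] [-2.55e+01 -1.00e-01  1.23e+02] [23 23 24]
[[-0.    -0.958 -0.287  0.081]
 [ 1.     0.    -0.002 -0.001]
 [ 0.002 -0.287  0.958 -0.175]
 [ 0.     0.     0.     1.   ]]
((0.6616472005844116, -0.16837850213050842), 0.02780645340681076) 0.013293325642435405
```

View pics/w4.png

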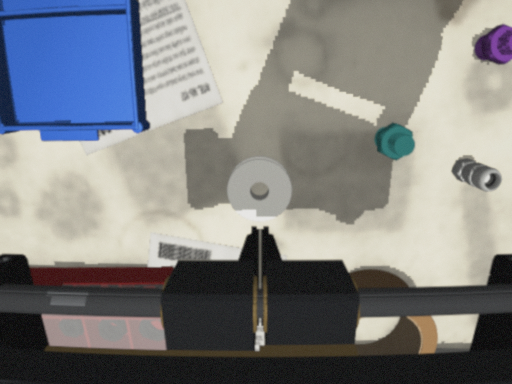

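The picture shows the reel undisturbed at (259,188) and the closed fingertips at about (260,228). Depth puts the tips about 5 mm above the reported TCP, so I have to go about 24 mm lower than planned. I retry the reel with TCP z near 0.

```bash
python3 -m inch '[[1,-1,0,0],[1,-1,0,0],[1,-1,20,0],[1,-1,50,0],[1,-1,70,0]]' -0.7
python3 -m inch '[[0,0,8,0],[0,0,16,0],[0,0,24,0],[0,0,28,0],[0,0,28,0]]'
python3 -m inch '[[0,0,2,0],[0,0,4,0],[0,0,6,0],[0,0,8,0],[0,0,9,0]]'
```

```text
time_s: 22.25
eef_pos: [0.6619, -0.1674, 0.0344]
orientation: [[-1.0, -0.0, -0.002], [-0.0, 1.0, 0.001], [0.002, 0.001, -1.0]]
wrist_force: [0.4, -0.3, -0.6]
width: 0.0353
gripper_force: 0.0
time_s: 22.75
eef_pos: [0.6627, -0.1677, 0.0088]
orientation: [[-1.0, -0.0, -0.0], [-0.0, 1.0, 0.0], [0.0, 0.0, -1.0]]
wrist_force: [0.8, 1.0, -1.5]
width: 0.0751
gripper_force: 0.0
time_s: 23.25
eef_pos: [0.6627, -0.1676, -0.0003]
orientation: [[-1.0, -0.0, -0.0], [-0.0, 1.0, 0.0], [0.0, 0.0, -1.0]]
wrist_force: [0.4, 0.7, 0.4]
width: 0.0808
gripper_force: 0.0
```

```bash
python3 -m inch '[[0,0,0,0],[0,0,0,0],[0,0,0,0],[0,0,0,0],[0,0,0,0]]' 1
python3 -m inch '[[0,0,0,0],[0,0,0,0],[0,0,-2,0],[0,0,-8,0],[0,0,-20,0]]'
```

```text
time_s: 23.75
eef_pos: [0.6628, -0.1677, -0.0]
orientation: [[-1.0, -0.0, 0.0], [-0.0, 1.0, 0.0], [-0.0, 0.0, -1.0]]
wrist_force: [-0.3, 0.1, 0.7]
width: 0.0547
gripper_force: 30.0
time_s: 24.25
eef_pos: [0.6624, -0.1675, 0.0199]
orientation: [[-1.0, -0.0, -0.001], [-0.0, 1.0, 0.001], [0.001, 0.001, -1.0]]
wrist_force: [0.3, -0.8, -1.0]
width: 0.0541
gripper_force: 30.0
```

```bash
python3 -m inch '[[0,0,-20,0],[0,0,-50,0],[12,-20,-60,0],[35,-55,-60,0],[58,-91,-60,0]]'
python3 -m inch '[[20,-31,0,0],[36,-56,0,0],[40,-62,0,0],[40,-62,10,0],[40,-62,30,0]]'
python3 -m inch '[[0,0,15,0],[0,0,30,0],[0,0,38,0],[0,0,42,0],[0,0,45,0]]'
```

```text
time_s: 24.75
eef_pos: [0.6046, -0.2592, 0.0816]
orientation: [[-1.0, -0.002, 0.002], [-0.002, 1.0, -0.001], [-0.002, -0.001, -1.0]]
wrist_force: [0.0, 0.3, -0.6]
width: 0.0541
gripper_force: 30.0
time_s: 25.25
eef_pos: [0.566, -0.3204, 0.0508]
orientation: [[-1.0, -0.0, 0.003], [-0.0, 1.0, -0.001], [-0.003, -0.001, -1.0]]
wrist_force: [-0.3, 0.0, -1.0]
width: 0.0543
gripper_force: 30.0
time_s: 25.75
eef_pos: [0.565, -0.3205, 0.0047]
orientation: [[-1.0, -0.0, 0.0], [-0.0, 1.0, 0.0], [-0.0, 0.0, -1.0]]
wrist_force: [-0.4, -0.2, -1.1]
width: 0.0539
gripper_force: 30.0
```

```bash
python3 -m inch '[[0,0,0,0],[0,0,0,0],[0,0,0,0],[0,0,0,0],[0,0,0,0]]' -0.5
python3 -m inch '[[0,0,-3,0],[0,0,-15,0],[0,0,-50,0],[0,0,-90,0],[0,0,-100,0]]'
```

```text
time_s: 26.25
eef_pos: [0.5649, -0.3207, 0.0051]
orientation: [[-1.0, -0.0, 0.0], [-0.0, 1.0, -0.0], [-0.0, -0.0, -1.0]]
wrist_force: [0.4, 0.4, -0.2]
width: 0.0714
gripper_force: 0.0
time_s: 26.75
eef_pos: [0.5662, -0.3216, 0.1101]
orientation: [[-1.0, -0.0, 0.005], [-0.0, 1.0, -0.004], [-0.005, -0.004, -1.0]]
wrist_force: [-0.1, -0.3, 0.0]
width: 0.0714
gripper_force: 0.0
```

```bash
python3 -m inch '[[18,40,0,8.2],[38,87,0,16.4],[58,135,0,24.6],[80,180,0,32.8],[100,225,0,41]]' -0.45
python3 -m inch '[[0,0,0,8.4],[0,0,0,16.8],[0,0,0,25.2],[0,0,0,33.6],[0,0,0,42]]'
python3 -m inch '[[0,0,0,8],[0,0,0,16],[0,0,0,20.8],[0,0,0,20.8],[0,0,0,20.8]]'
python3 - <<'E'
from h import *
s=manip.get_state();im,d=snap('wrist','w5.png');P=cloud('wrist',d)
print(s['joint_positions'][5],np.round(s['orientation'],3))
q=P[(P[...,2]>.009)&(P[...,2]<.032)&(np.hypot(P[...,0]-.447,P[...,1]+.048)<.045)&(d>0)]
c,sz,a=cv2.minAreaRect(q[:,:2].astype(np.float32));print(c,sz,a,np.percentile(q[:,2],98))
R=np.array(s['orientation']);e=np.array(s['eef_pos']);print('tool shift mm',R.T@(np.array([*c,0])-e)*1000,e)
E
```

```text
time_s: 27.25
eef_pos: [0.4645, -0.0964, 0.1053]
orientation: [[-0.751, 0.661, 0.0], [0.661, 0.751, -0.0], [-0.0, 0.0, -1.0]]
wrist_force: [1.7, -0.3, -0.5]
width: 0.069
gripper_force: 0.0
time_s: 27.75
eef_pos: [0.4657, -0.0978, 0.1053]
orientation: [[-0.116, 0.993, 0.0], [0.993, 0.116, -0.0], [-0.0, 0.0, -1.0]]
wrist_force: [0.6, -0.2, -0.4]
width: 0.0689
gripper_force: 0.0
time_s: 28.25
eef_pos: [0.4657, -0.0979, 0.1051]
orientation: [[0.236, 0.972, 0.0], [0.972, -0.236, -0.0], [0.0, 0.0, -1.0]]
wrist_force: [-0.2, -0.4, 0.6]
width: 0.0689
gripper_force: 0.0
-6.198975503841359 [[ 0.236  0.972  0.   ]
 [ 0.972 -0.236 -0.   ]
 [ 0.     0.    -1.   ]]
(0.4438261389732361, -0.04921621084213257) (0.0565120168030262, 0.04553581774234772) 74.92200469970703 0.025400317938573797
tool shift mm [ 42.13147371 -32.77424724 105.12353039] [ 0.46571272 -0.09788636  0.10513022]
```

View pics/w5.png

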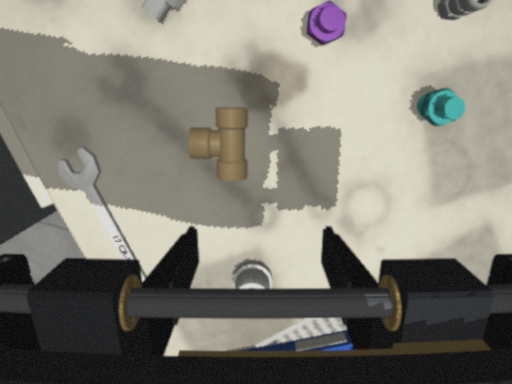

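The tee lies square to the jaws, with its body at (225,143) in the picture. The wrench is clear of the fingers. I move over it and grip.

```bash
python3 -m inch '[[15,-12,0,0],[35,-27,0,0],[42,-33,0,0],[42,-33,20,0],[42,-33,55,0]]'
python3 -m inch '[[0,0,15,0],[0,0,30,0],[0,0,40,0],[0,0,47,0],[0,0,50,0]]'
python3 -m inch '[[0,0,0,0],[0,0,0,0],[0,0,0,0],[0,0,0,0],[0,0,0,0]]' 1
python3 -m inch '[[0,0,0,0],[0,0,0,0],[0,0,-3,0],[0,0,-15,0],[0,0,-40,0]]'
```

```text
time_s: 28.8
eef_pos: [0.4448, -0.0488, 0.0509]
orientation: [[0.236, 0.972, 0.005], [0.972, -0.236, -0.001], [-0.0, 0.005, -1.0]]
wrist_force: [0.8, -0.2, -0.8]
width: 0.0692
gripper_force: 0.0
time_s: 29.3
eef_pos: [0.4437, -0.0491, -0.0004]
orientation: [[0.238, 0.971, -0.0], [0.971, -0.238, 0.0], [0.0, -0.0, -1.0]]
wrist_force: [0.4, 0.5, 0.3]
width: 0.069
gripper_force: 0.0
time_s: 29.8
eef_pos: [0.4439, -0.0493, 0.0003]
orientation: [[0.238, 0.971, 0.001], [0.971, -0.238, -0.0], [0.0, 0.001, -1.0]]
wrist_force: [-1.2, 0.5, 5.7]
width: 0.045
gripper_force: 30.0
time_s: 30.3
eef_pos: [0.4429, -0.049, 0.0393]
orientation: [[0.238, 0.971, -0.003], [0.971, -0.238, 0.001], [0.0, -0.003, -1.0]]
wrist_force: [1.1, 0.4, -1.6]
width: 0.0453
gripper_force: 30.0
```

```bash
python3 -m inch '[[0,0,-40,0],[0,0,-75,0],[-35,4,-75,0],[-83,10,-75,0],[-130,16,-75,0]]'
python3 -m inch '[[-45,6,0,8.4],[-90,11,0,16.8],[-125,15,0,25.2],[-142,18,0,33.6],[-142,18,0,42]]'
python3 -m inch '[[0,0,0,8],[0,0,0,16],[0,0,0,24],[0,0,0,32],[0,0,0,34.3]]'
```

```text
time_s: 30.8
eef_pos: [0.4279, -0.1805, 0.1154]
orientation: [[0.237, 0.972, 0.001], [0.972, -0.237, -0.0], [-0.0, 0.001, -1.0]]
wrist_force: [0.7, 0.9, -2.1]
width: 0.0451
gripper_force: 30.0
time_s: 31.3
eef_pos: [0.4114, -0.3238, 0.1147]
orientation: [[0.832, 0.555, 0.0], [0.555, -0.832, -0.0], [-0.0, 0.0, -1.0]]
wrist_force: [0.2, -0.0, -2.3]
width: 0.0452
gripper_force: 30.0
time_s: 31.8
eef_pos: [0.4116, -0.3213, 0.1148]
orientation: [[1.0, -0.007, -0.0], [-0.007, -1.0, 0.001], [-0.0, -0.001, -1.0]]
wrist_force: [0.3, 0.4, -2.1]
width: 0.0453
gripper_force: 30.0
```

```bash
python3 -m inch '[[0,0,15,0],[0,0,45,0],[0,0,75,0],[0,0,90,0],[0,0,95,0]]'
python3 -m inch '[[0,0,4,0],[0,0,8,0],[0,0,12,0],[0,0,15,0],[0,0,15,0]]'
python3 -m inch '[[0,0,0,0],[0,0,0,0],[0,0,0,0],[0,0,0,0],[0,0,0,0]]' -0.3
python3 -m inch '[[0,0,-3,0],[0,0,-15,0],[0,0,-50,0],[0,0,-90,0],[0,0,-120,0]]'
python3 -m inch '[[0,-40,0,0],[0,-90,0,0],[0,-130,0,0],[0,-160,0,0],[0,-160,0,0]]'
python3 - <<'E'
from h import *
a,d=snap('scene','s2.png');b,d=snap('top','t5.png');P=cloud('top',d)
c=np.vstack([cv2.resize(a[160:300,110:420],(620,280)),cv2.resize(b[140:290,110:390],(597,320))[:, :597] if 0 else cv2.resize(b[140:290,110:390],(620,316))])
cv2.imwrite('pics/f.png',c[:,:,::-1])
E
```

```text
time_s: 32.3
eef_pos: [0.4112, -0.3208, 0.0183]
orientation: [[1.0, -0.002, -0.002], [-0.002, -1.0, 0.002], [-0.002, -0.002, -1.0]]
wrist_force: [-0.2, -0.9, -2.9]
width: 0.0453
gripper_force: 30.0
time_s: 32.8
eef_pos: [0.4119, -0.3214, 0.0048]
orientation: [[1.0, -0.002, 0.0], [-0.002, -1.0, 0.0], [0.0, -0.0, -1.0]]
wrist_force: [0.7, 0.2, -1.6]
width: 0.0449
gripper_force: 30.0
time_s: 33.3
eef_pos: [0.4119, -0.3215, 0.005]
orientation: [[1.0, -0.002, 0.0], [-0.002, -1.0, -0.0], [0.0, 0.0, -1.0]]
wrist_force: [-0.3, -0.1, 0.0]
width: 0.0618
gripper_force: 0.0
time_s: 33.8
eef_pos: [0.412, -0.3216, 0.1278]
orientation: [[1.0, -0.002, 0.001], [-0.002, -1.0, -0.001], [0.001, 0.001, -1.0]]
wrist_force: [-0.1, 0.1, 0.3]
width: 0.0615
gripper_force: 0.0
time_s: 34.3
eef_pos: [0.4116, -0.1586, 0.1259]
orientation: [[1.0, 0.001, 0.0], [0.001, -1.0, 0.0], [0.0, -0.0, -1.0]]
wrist_force: [0.8, -0.0, 0.8]
width: 0.0614
gripper_force: 0.0
```

View pics/f.png

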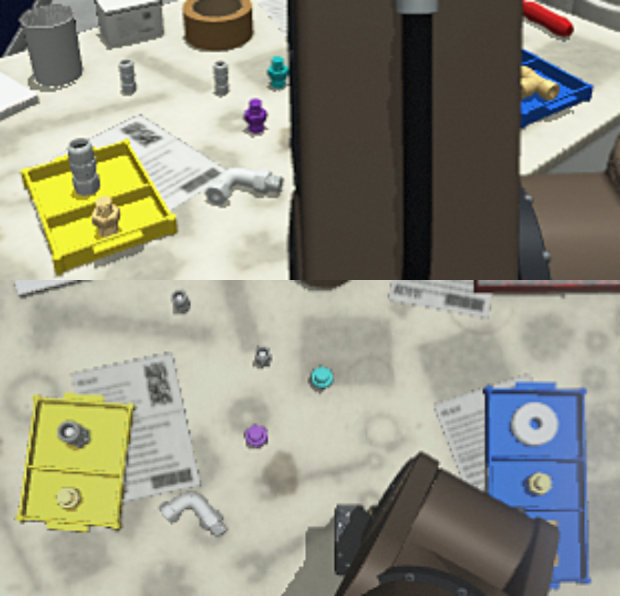

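The coupler and nipple stand in the yellow tray, and the reel and nipple are in the blue one. The arm partly hides the tee, so I move clear and measure everything once.

```bash
python3 -m inch '[[10,-40,-10,0],[30,-85,-30,0],[60,-130,-50,0],[90,-175,-60,0],[110,-210,-60,0]]'
python3 - <<'E'
from h import *
b,d=snap('top','t6.png');P=cloud('top',d)
for n,x,y in [('tee',.412,-.321),('nip',.488,-.321),('reel',.565,-.321),('nipY',.463,.24),('coup',.54,.235),('bush',.441,-.178),('elbow',.449,.089)]:
    q=P[(abs(P[...,0]-x)<.036)&(abs(P[...,1]-y)<.05)&(P[...,2]>.012)&(P[...,2]<.08)]
    if n=='nip' or n=='nipY': q=q[(abs(q[:,0]-x)<.02)]
    t=q[q[:,2]>np.percentile(q[:,2],97)-.005];print(n,np.round(t.mean(0),3),np.round(np.percentile(q[:,2],97),3))
cv2.imwrite('pics/g.png',cv2.resize(b[180:295,230:390,::-1],None,fx=4,fy=4))
E
```

```text
time_s: 34.9
eef_pos: [0.5215, 0.044, 0.1865]
orientation: [[1.0, -0.003, 0.003], [-0.003, -1.0, -0.0], [0.003, 0.0, -1.0]]
wrist_force: [0.2, 0.8, -0.6]
width: 0.0621
gripper_force: 0.0
tee [ 0.414 -0.322  0.028] 0.031
nip [ 0.488 -0.321  0.044] 0.046
reel [ 0.565 -0.319  0.02 ] 0.023Traceback (most recent call last):
  File "<stdin>", line 6, in <module>
    return _quantile_unchecked(
        a, q, axis, out, overwrite_input, method, keepdims, weights)
    return _ureduce(a,
                    func=_quantile_ureduce_func,
    ...<5 lines>...
                    overwrite_input=overwrite_input,
                    method=method)
    r = func(a, **kwargs)
    result = _quantile(arr,
                       quantiles=q,
    ...<2 lines>...
                       out=out,
                       weights=wgt)
    slices_having_nans = np.isnan(arr[-1, ...])
                                  ~~~^^^^^^^^^
IndexError: index -1 is out of bounds for axis 0 with size 0
```

The blue tray's tops measure about 29, 44 and 19 mm, which matches all three parts resting flat or upright on the floor. The arm now hides the yellow tray, but the last picture showed it correct. I hand in.

```bash
python3 -c "
from rig import manip
print(manip.close_job())"
```

```text
the job is handed in; nothing more can be done
None
```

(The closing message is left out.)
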